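Find the exciter wheel's heavy side and hold it down

TASK

The weight inside the vibration exciter's closed wheel has been clamped at an unknown angle, and we need its heavy side at the very bottom to set the encoder's zero. Swing the wheel well over by hand and let it roll back to find the heavy side by feel - the greasy bearing stops it short, on whichever side it comes from - then hold the wheel by its rim with the heavy side straight down. Finish while still gripping it there, keeping it still, and leave everything else where it stands.

Things in the scene. Friction and masses are not known exactly. Their poses are not given: they have to be found in the camera images.
- wheel: the exciter's closed wheel: plain aluminium disc, 120 mm across, 24 mm thick, upright on a level axle, weight hidden inside. Origin: disc centre, on the axle. Its x axis runs along the axle, away from the bearing block; it turns endlessly about x (its roll). The outer 20 mm of both faces is clear and flat all round. Gap to the block behind: 33 mm; the block's top is 34 mm below the wheel's top
- axle (a point): the wheel's centre again, but fixed: x along the axle, z up. Bearing: stiff grease. The weight pulls with up to 0.1 N m, the bearing drags with 0.05, so the wheel, let alone, stays while its heavy side is within some tens of degrees of straight down (or up); elsewhere it rolls down in about 2 s (perhaps at the start, too), with no overshoot, and stops at that limit: new each time, but equal on both sides
- sight_hole (a point): the only hole near the wheel's rim: dark, round, 18 mm wide, glazed flush on both faces, its middle 46 mm from the axle along the wheel's own z axis; this point is on the outer (+x) face. A dark line across the rim stands beside it. A mark to see the turning by; it says nothing about where the weight is
- exciter: the vibration exciter that carries the wheel: aluminium base 125 x 100 x 12 mm bolted to the 12.7 mm thick black breadboard, an upright bearing block, an encoder can behind it. Origin: centre of the base's underside. The axle is 95 mm above it, along its x axis; the wheel's centre is 40 mm ahead of it in x. It does not move
- lens_stand: lens in a round mount on a black post and slotted foot, 126 mm tall, foot 50 x 75 mm. Origin: centre of its underside. To be left alone
- mirror_stand: square mirror mount on a black post and slotted foot, 128 mm tall, foot 50 x 75 mm. Origin: centre of its underside. To be left alone
- fork_clamp: flat steel two-pronged clamping fork, about 70 x 30 x 8 mm, lying on the board. Origin: centre of its underside. To be left alone
- spare_weight: spare steel weight segment, a curved bar 14 mm thick and about 90 mm across, lying on the board. Origin: centre of its arc, underside. To be left alone
- spare_post: bare steel optical post, 12.7 mm thick, 75 mm tall, standing on the board. Origin: centre of its underside. To be left alone
- driver: screwdriver, 190 mm long, lying on the board. Origin: centre of its underside (its shank points along +x). To be left alone
- tissue_box: low cardboard box, 75 x 110 x 35 mm, on the bench. Origin: centre of its underside. To be left alone

How it is judged:
By the outcome, as a careful person would: the job done as asked, in the order asked, and still so for the second after the job is handed in, while the arm keeps its last pose, push and grip.
It also fails if it takes over 72 s, if anything falls off the work surface, if the arm or the gripper's body presses on something with over 40 N, if the wrist force passes 120 N, or if a joint passes its speed limit or range.

ROBOT

A 6-joint arm with a two-finger parallel gripper is mounted at the origin on the work surface. World frame = base frame: x ahead of the robot, y to its left, z up, the work surface at z = 0. Lengths are in m, angles in rad, forces in N, time in s.
With the tool pointing down it reaches from about 0.35 to 0.975 m from the base axis. Payload 4.9 kg.
Tool frame: the origin (TCP) lies at the very end of the fingers, on their centre line; the grasp point (between the pads) lies 19 mm behind it (ctrl.pinch_z is the distance from the TCP to the grasp point, in m); z points along the fingers, y is the line along which they close (so a half turn about z gives the same grasp; the last joint's range is limited). The gripper opens to 85 mm and grips with 20 to 120 N. Pads are 22 mm wide; open, the fingers measure 114 mm over their backs; the gripper's body (76 mm by 85 mm) begins 54 mm behind the grasp point. The pads swing forward as they close: fully open they stand 13 mm farther back than shut.
Start: joints at [-1.251, 0.053, 1.613, -0, 1.476, -0.119], TCP at [0.266, -0.566, 0.231] pointing down, gripper open.
Joint ranges: [-3.01, 3.01], [-1.01, 2.22], [0.06, 2.58], [-1.02, 4.17], [0.09, 2.62], [-3.14, 3.14]. Speed limits (rad/s): [2.57, 2.57, 3.14, 3.14, 3.14, 3.14].

INTERFACE

Orientations are given as a rotation vector (axis times angle).
In Python, from station import ctrl, optics gives the robot as it stands. The module is installed in compiled form; this text tells all that it offers.
- The arm moves only by the shell command python3 -m handwheel 'ROWS' [OPENING] [FORCE]. ROWS is JSON, one flat list of numbers, 6 for each row, row after row: the shift along the tool's x, y, z in m, then the turn, a rotation vector about the tool's x, y, z in degrees. A call has 1 to 20 rows; each row shifts and turns the commanded pose from where the row before left it, along the tool's axes as they then stand; what a row does not reach is not made up. A row lasts 1/10 s, in which the tool goes at most 50 mm and 8.59 degrees, less where a joint would pass 70% of its speed; a pose out of reach is approached as far as the arm can. A call is refused whole if a number of a shift passes 0.05 or a number of a turn 8.59, either way. A call with a gripper value outside its range is refused whole. OPENING is the closure, from 0 (fully open) to 1 (shut), set as the call begins (- or left out, the last holds). The fingers move at their own pace and stop on an object; FORCE is the grip in N (left out, the last holds). Time passes only in rows, so rows that do not move let the fingers close. It gives the time, the measured TCP pose, the force and the opening at its end, in the units of the state.
- ctrl.get_obs(): the state, without advancing time (a new reading comes with each control period).
- optics.get_image(name): name is "scene" or "top" or "wrist"; returns (picture, depth): 384x512x3 uint8, red, green, blue; 384x512 float32, m along the optical axis (not along the pixel's ray), 0 where there is no reading.
- optics.get_calibration(name): a dict with "fovy" (degrees; the focal length in pixels is half the picture's height over the tangent of half this angle, whatever the lens; pixels are square), "cx", "cy" (the principal point, pixels), "rvec" (rotation vector, rad) and "tvec" (3), from world to camera coordinates, as OpenCV has them; the wrist camera has in their place "mount" (4x4, takes a point from camera to tool coordinates, whose origin is the TCP and whose axes are the flange's). Camera axes: x right, y down, z forward; pixel columns grow to the right and rows downward; lengths in m; the calibration is good to about 2 mm. A picture is of the moment at which its call begins: read the wrist's pose just before it. get_calibration takes no time and is no camera call.
- ctrl.finish_job(): hands the job in, once; it reports no verdict.
The state is a dict: "t": time; "q": joint angles; "dq": joint speeds; "effort": joint torques, N m; "tool_pos": TCP position; "tool_rot": TCP orientation; "contact_force": force on the tool from outside, world axes, zero at the start; "wrist_torque": the same for the moment, N m; "opening": finger opening in m.
Only numpy, scipy, OpenCV 4.12 (cv2) and the standard library are available. Lean on these libraries where they do the work, as an engineer would, in place of code of your own. Each camera call takes 0.05 s, during which the arm holds its last target. There are 200 camera calls.

## Working session

There is one attempt and no reset: what is moved stays moved. The work goes in short steps, Python scripts to look and compute and a shell command to move; the robot and the scene stay as the last step left them, time stands still between calls to the robot, and variables do not carry over. Pictures are saved under pics/ and viewed, on a budget of 10 in all, crops included, one or two more only if the job needs it, and the job is handed in when it is done.

```bash
mkdir -p pics
cat > h.py <<'E'
import numpy as np,cv2
from station import ctrl,optics
def K(n,c=None):
    c=c or optics.get_calibration(n); f=192/np.tan(np.radians(c["fovy"])/2); return f,c["cx"],c["cy"]
def w2c(n,obs=None):
    c=optics.get_calibration(n)
    if n!="wrist":
        T=np.eye(4);T[:3,:3]=cv2.Rodrigues(np.array(c["rvec"],float))[0];T[:3,3]=np.ravel(c["tvec"]);return T
    W=np.eye(4);W[:3,:3]=cv2.Rodrigues(np.array(obs["tool_rot"],float))[0];W[:3,3]=obs["tool_pos"]
    return np.linalg.inv(W@np.array(c["mount"]))
def p2w(n,u,v,d,T):
    f,cx,cy=K(n); p=np.array([(u-cx)/f*d,(v-cy)/f*d,d]); Ti=np.linalg.inv(T); return Ti[:3,:3]@p+Ti[:3,3]
def proj(n,P,T):
    f,cx,cy=K(n);P=np.atleast_2d(P);p=P@T[:3,:3].T+T[:3,3];return np.c_[p[:,0]/p[:,2]*f+cx,p[:,1]/p[:,2]*f+cy]
def snap(n):
    o=ctrl.get_obs();im,d=optics.get_image(n);T=w2c(n,o);np.savez(f"last_{n}.npz",im=im,d=d,T=T);return im,d,T
E
python3 - <<'E'
from h import *
a,d,T=snap("scene");b,d2,T2=snap("top")
cv2.imwrite("pics/s.png",cv2.resize(a[...,::-1],(800,600)));cv2.imwrite("pics/t.png",cv2.resize(b[...,::-1],(800,600)))
print(T,T2,ctrl.get_obs(),ctrl.pinch_z, optics.get_calibration("wrist"))
E
```

```text
[[-0.03342899  0.99924506  0.01979427  0.08425821]
 [ 0.71206482  0.03770984 -0.70110032 -0.35164832]
 [-0.70131747 -0.00934227 -0.71278785  1.59009961]
 [ 0.          0.          0.          1.        ]] [[-0.01695173 -0.99971742 -0.01666474 -0.01713715]
 [-0.9976237   0.01802473 -0.06649861  0.59411965]
 [ 0.0667802   0.01549788 -0.99764734  1.69372712]
 [ 0.          0.          0.          1.        ]] {'t': 0.1, 'q': array([-1.25101047e+00,  5.32931621e-02,  1.61413837e+00,  4.05498344e-05,
        1.47599424e+00, -1.18978539e-01]), 'dq': array([-0.00155082, -0.00269815, -0.00283024,  0.00050124,  0.00065617,
        0.00166172]), 'effort': array([-1.66078986e-03, -3.94902813e+01, -3.71365535e+01, -2.29030702e-04,
        3.89813547e-03, -1.18711986e-05]), 'tool_pos': array([ 0.26536112, -0.56525926,  0.23019546]), 'tool_rot': array([-3.06451242e+00, -6.83290608e-01,  2.25406557e-04]), 'contact_force': array([-0.44528927,  0.12897548, -0.2077174 ]), 'wrist_torque': array([-0.01596104, -0.06298653,  0.02720479]), 'opening': 0.0849942819624427} 0.0187 {'fovy': 68.0138509318725, 'cx': 257.11198233534526, 'cy': 185.06263310835706, 'mount': array([[ 1.32766399e-03, -9.61065505e-01, -2.76317448e-01,
         7.11862207e-02],
       [ 9.99999111e-01,  1.31108533e-03,  2.44732755e-04,
        -8.19853817e-04],
       [ 1.27071542e-04, -2.76317527e-01,  9.61066391e-01,
        -1.42942385e-01],
       [ 0.00000000e+00,  0.00000000e+00,  0.00000000e+00,
         1.00000000e+00]])}
```

View pics/s.png

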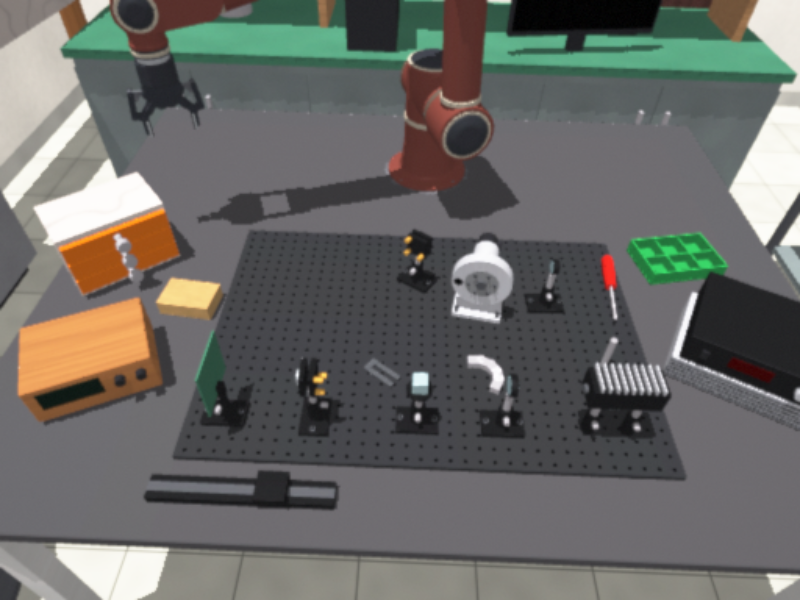

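View pics/t.png

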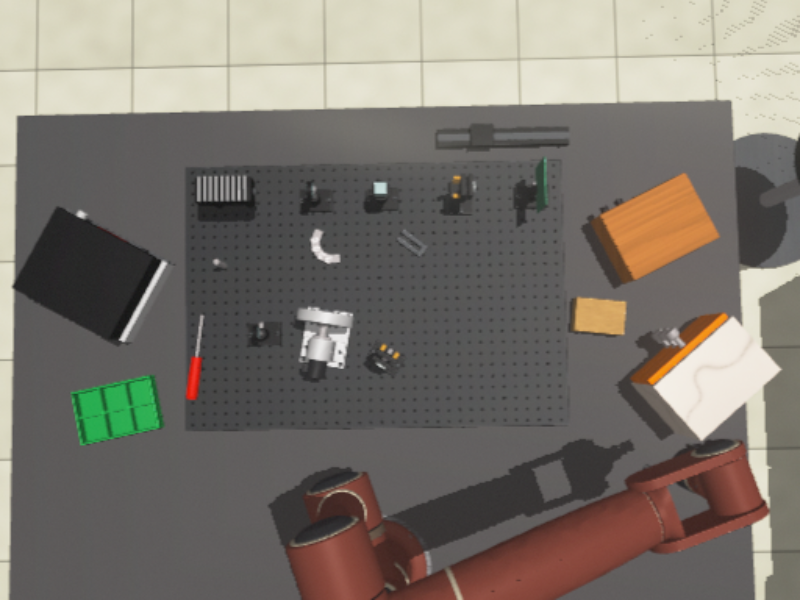

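The scene view shows the wheel's outer face at about (482,284), with its dark hole near (459,282). The lens and mirror stands are about 13 cm to either side. Next I'll find the wheel's pose from depth and look closer.

Run:
```python
from h import *
z=np.load("last_scene.npz");im,d,T=z["im"],z["d"],z["T"]
c=im[145:210,280:340];cv2.imwrite("pics/s2.png",cv2.resize(c[...,::-1],None,fx=9,fy=9,interpolation=cv2.INTER_CUBIC))
vv,uu=np.mgrid[140:215,275:345]
P=np.array([p2w("scene",u,v,d[v,u],T) for u,v in zip(uu.ravel(),vv.ravel())])
np.save("P.npy",P)
# face: points z>0.07, most +x
S=P[(P[:,2]>0.06)&(P[:,2]<0.165)&(d[vv.ravel(),uu.ravel()]>0)]
print(S.min(0),S.max(0)); 
best=None;rng=np.random.default_rng(0)
S=S[S[:,0]>np.percentile(S[:,0],20)]
for _ in range(500):
    a=S[rng.choice(len(S),3,False)];n=np.cross(a[1]-a[0],a[2]-a[0]);l=np.linalg.norm(n)
    if l<1e-6: continue
    n/=l
    if abs(n[2])>.15: continue
    k=abs((S-a[0])@n)<.0025
    if best is None or k.sum()>best.sum(): best=k
F=S[best];m=F.mean(0);n=np.linalg.svd(F-m)[2][2];n*=np.sign(n[0]);print(len(F),m,n,F.min(0),F.max(0))
z=np.load("last_top.npz");dt,Tt=z["d"],z["T"]
vv,uu=np.mgrid[185:250,180:235]
Q=np.array([p2w("top",u,v,dt[v,u],Tt) for u,v in zip(uu.ravel(),vv.ravel())])
R=Q[(Q[:,2]>.15)&(Q[:,2]<.19)];print("rim",R.mean(0),R.min(0),R.max(0),len(R))
R=Q[(Q[:,2]>.115)&(Q[:,2]<.145)];print("block",R.mean(0),R.min(0),R.max(0))
for nm,(u0,u1,v0,v1) in dict(lens=(158,182,203,225),mir=(232,262,215,242)).items():
    vv,uu=np.mgrid[v0:v1,u0:u1];Q=np.array([p2w("top",u,v,dt[v,u],Tt) for u,v in zip(uu.ravel(),vv.ravel())]);R=Q[(Q[:,2]>.05)&(Q[:,2]<.25)];print(nm,R.mean(0),R.min(0),R.max(0))
```

```text
Traceback (most recent call last):
  File "h.py", line 12, in p2w
    f,cx,cy=K(n); p=np.array([(u-cx)/f*d,(v-cy)/f*d,d]); Ti=np.linalg.inv(T); return Ti[:3,:3]@p+Ti[:3,3]
            ~^^^
  File "h.py", line 4, in K
    c=c or optics.get_calibration(n); f=192/np.tan(np.radians(c["fovy"])/2); return f,c["cx"],c["cy"]
           ~~~~~~~~~~~~~~~~~~~~~~^^^
ValueError: time passes only in moves, steps and waits
```

View pics/s2.png

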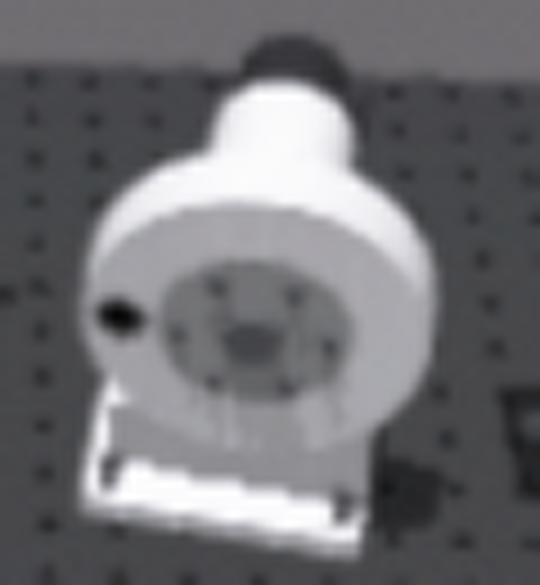

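The hole is at crop (120,317), the wheel centre near (250,340), so the hole lies to the left of centre. I hit the calibration call limit, so I'll cache the calibration.

```bash
python3 - <<'E'
s=open("h.py").read()
s=s.replace('def K(','import pickle,os\ndef CAL():\n    if not os.path.exists("c.pkl"): pickle.dump({n:optics.get_calibration(n) for n in("scene","top","wrist")},open("c.pkl","wb"))\n    return pickle.load(open("c.pkl","rb"))\nC=CAL()\ndef K(').replace("c or optics.get_calibration(n)","C[n]").replace("c=optics.get_calibration(n)","c=C[n]")
open("h.py","w").write(s)
E
cat > m.py <<'E'
from h import *
z=np.load("last_scene.npz");im,d,T=z["im"],z["d"],z["T"]
def cloud(n,d,T,u0,u1,v0,v1):
    vv,uu=np.mgrid[v0:v1,u0:u1];return np.array([p2w(n,u,v,d[v,u],T) for u,v in zip(uu.ravel(),vv.ravel()) if d[v,u]>0])
S=cloud("scene",d,T,275,345,140,215);S=S[(S[:,2]>0.06)&(S[:,2]<0.17)]
best=None;rng=np.random.default_rng(0)
for _ in range(1500):
    a=S[rng.choice(len(S),3,False)];n=np.cross(a[1]-a[0],a[2]-a[0]);l=np.linalg.norm(n)
    if l<1e-6: continue
    n/=l
    if abs(n[2])>.12: continue
    k=abs((S-a[0])@n)<.0025
    if best is None or k.sum()>best.sum(): best=k
F=S[best];m=F.mean(0);n=np.linalg.svd(F-m)[2][2];n*=np.sign(n[0]);print(len(F),m,n,F.min(0),F.max(0))
z=np.load("last_top.npz");dt,Tt=z["d"],z["T"]
Q=cloud("top",dt,Tt,180,235,185,250)
R=Q[(Q[:,2]>.15)&(Q[:,2]<.19)];print("rim",R.mean(0),R.min(0),R.max(0),len(R))
R=Q[(Q[:,2]>.115)&(Q[:,2]<.145)];print("block",R.mean(0),R.min(0),R.max(0))
for nm,a in dict(lens=(158,182,203,225),mir=(232,262,215,242)).items():
    R=cloud("top",dt,Tt,*a);R=R[(R[:,2]>.05)&(R[:,2]<.25)];print(nm,R.mean(0),R.min(0),R.max(0))
E
python3 m.py
```

```text
713 [0.56467905 0.1003637  0.1140453 ] [ 0.98427199 -0.17664551  0.00224002] [0.55207716 0.04230561 0.06010869] [0.57661614 0.15923301 0.16843923]
rim [0.55289483 0.10238287 0.16255591] [0.53559023 0.05845531 0.15023151] [0.56956015 0.14948925 0.17454717] 196
block [0.4909961  0.11310441 0.12772308] [0.42551686 0.04693934 0.11504675] [0.57442442 0.16349999 0.14489683]
lens [0.52575587 0.246659   0.10217544] [0.50992769 0.23848018 0.05077132] [0.54580497 0.25528268 0.14809029]
mir [ 0.46718092 -0.02386244  0.12360198] [ 0.44339295 -0.05041128  0.05327286] [0.49592921 0.00185222 0.15085662]
```

```bash
cat > g.py <<'E'
from h import *
from scipy.linalg import expm,logm
n=np.array([.984,-.177,0]);n/=np.linalg.norm(n);s=np.cross([0,0,1],n);Z=np.array([0,0,1.])
Cw=np.array([.5528,.1025,.108])
def now():
    o=ctrl.get_obs();W=np.eye(4);W[:3,:3]=cv2.Rodrigues(np.array(o["tool_rot"],float))[0];W[:3,3]=o["tool_pos"];return W
def goal(th,rad):
    t=np.radians(th);r=np.sin(t)*s+np.cos(t)*Z;W=np.eye(4);W[:3,:3]=np.c_[np.cross(n,-r),n,-r];W[:3,3]=Cw+rad*r;return W
def rows(A,B,N):
    L=np.real(logm(np.linalg.inv(A)@B));M=expm(L/N)
    w=np.degrees(cv2.Rodrigues(M[:3,:3])[0].ravel());print(N,"row",np.round(M[:3,3],4),np.round(w,2))
    print(" path z min",min((A@expm(L*k/10))[2,3] for k in range(11)))
def stat(): 
    W=now();d=W[:3,3]-Cw;r=-W[:3,2];o=ctrl.get_obs()
    print("t",o["t"],"tilt",np.degrees(np.arctan2(r@s,r@Z)),"n-tilt",np.degrees(np.arcsin(r@n)),"ylvl",np.degrees(np.arcsin(W[:3,1]@s)),"pos r,t,n",d@r,d@W[:3,0],d@n,"F",np.round(o["contact_force"],1),"tq",np.round(o["wrist_torque"],2),"op",o["opening"],"q",np.round(o["q"],2))
E
python3 - <<'E'
from g import *
A=now();stat()
for th in(-50,0,50):
    print(th);rows(A,goal(th,.11),20)
rows(goal(-50,.11),goal(-50,.036),3);rows(goal(-50,.036),goal(50,.036),16)
E
```

```text
t 0.1 tilt -0.09338931026915458 n-tilt 0.0481152423483037 ylvl -54.66352158568466 pos r,t,n 0.12321112540301746 -0.5438567094901764 -0.16468064358318082 F [-0.4  0.1 -0.2] tq [-0.02 -0.06  0.03] op 0.0849942819624427 q [-1.25  0.05  1.61  0.    1.48 -0.12]
-50
20 row [ 0.0294 -0.0077  0.0165] [ 1.19  2.3  -2.55]
 path z min 0.12898265787058946
0
20 row [ 0.0364 -0.0102  0.0006] [-0.   -0.   -2.73]
 path z min 0.218
50
20 row [ 0.0386 -0.0126 -0.0151] [-1.19 -2.31 -2.55]
 path z min 0.17870663706551979
3 row [ 0.     -0.      0.0247] [0. 0. 0.]
 path z min 0.13114035394871545
16 row [0.0039 0.     0.0002] [ 0.   -6.25  0.  ]
 path z min 0.1311403539487154
```

Run:
```python
from g import *
rows(now(),goal(0,.16),20);rows(goal(0,.16),goal(-50,.11),10)
```

```text
20 row [ 0.0364 -0.0102 -0.0019] [-0.   -0.   -2.73]
 path z min 0.23019545925613702
10 row [-0.0116  0.      0.0052] [0. 5. 0.]
 path z min 0.17870663706551929
```

```bash
python3 -m handwheel '[0.0364,-0.0102,-0.0019,0,0,-2.73, 0.0364,-0.0102,-0.0019,0,0,-2.73, 0.0364,-0.0102,-0.0019,0,0,-2.73, 0.0364,-0.0102,-0.0019,0,0,-2.73, 0.0364,-0.0102,-0.0019,0,0,-2.73, 0.0364,-0.0102,-0.0019,0,0,-2.73, 0.0364,-0.0102,-0.0019,0,0,-2.73, 0.0364,-0.0102,-0.0019,0,0,-2.73, 0.0364,-0.0102,-0.0019,0,0,-2.73, 0.0364,-0.0102,-0.0019,0,0,-2.73, 0.0364,-0.0102,-0.0019,0,0,-2.73, 0.0364,-0.0102,-0.0019,0,0,-2.73, 0.0364,-0.0102,-0.0019,0,0,-2.73, 0.0364,-0.0102,-0.0019,0,0,-2.73, 0.0364,-0.0102,-0.0019,0,0,-2.73, 0.0364,-0.0102,-0.0019,0,0,-2.73, 0.0364,-0.0102,-0.0019,0,0,-2.73, 0.0364,-0.0102,-0.0019,0,0,-2.73, 0.0364,-0.0102,-0.0019,0,0,-2.73, 0.0364,-0.0102,-0.0019,0,0,-2.73]' 0.45 30
python3 -m handwheel '[-0.0116,0,0.0052,0,5,0, -0.0116,0,0.0052,0,5,0, -0.0116,0,0.0052,0,5,0, -0.0116,0,0.0052,0,5,0, -0.0116,0,0.0052,0,5,0, -0.0116,0,0.0052,0,5,0, -0.0116,0,0.0052,0,5,0, -0.0116,0,0.0052,0,5,0, -0.0116,0,0.0052,0,5,0, -0.0116,0,0.0052,0,5,0, 0,0,0,0,0,0]'
python3 - <<'E'
from g import *
stat();rows(now(),goal(-50,.11),2)
a,d,T=snap("scene");w,dw,Tw=snap("wrist")
c=a[145:210,280:340]
x=np.hstack([cv2.resize(c[...,::-1],(368,400),interpolation=cv2.INTER_CUBIC),cv2.resize(w[...,::-1],(432,400))]);cv2.imwrite("pics/c1.png",x)
E
```

```text
t: 2.1
tool_pos: [0.5527, 0.1044, 0.2688]
tool_rot: [-2.409, -2.016, 0.001]
contact_force: [0.8, 0.1, 0.1]
opening: 0.0468
t: 3.2
tool_pos: [0.5358, 0.019, 0.1755]
tool_rot: [-1.875, -1.556, -0.869]
contact_force: [-1.1, 0.0, -0.9]
opening: 0.047
t 3.2 tilt -50.10854717157235 n-tilt 0.13979351282534092 ylvl -0.2242583886879975 pos r,t,n 0.10861171502975553 -0.0028911276855711613 -0.0019047956187551991 F [-1.1  0.  -0.9] tq [-0.33  0.03  0.05] op 0.04699831980769153 q [-0.51 -0.01  1.95  0.81  1.57 -0.48]
2 row [ 0.0015  0.0009 -0.0007] [-0.07 -0.05 -0.26]
 path z min 0.17545638259913696
```

View pics/c1.png

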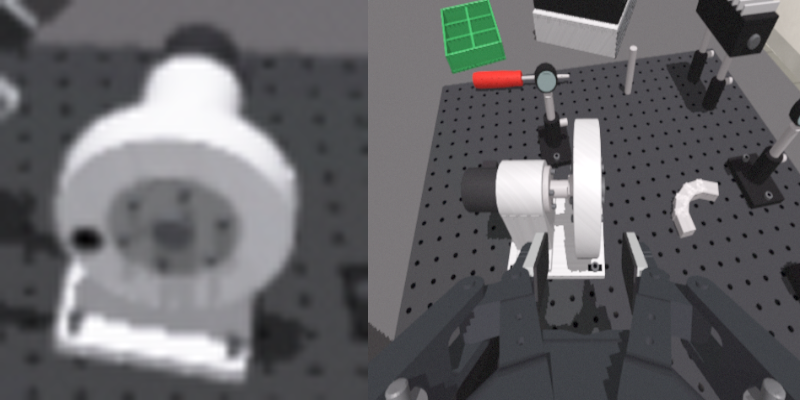

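At first the wheel rolled about 12° on its own: the hole dropped from the 9 o'clock side to crop (85,238) and is now just below level. The wrist view shows the rim centred between the fingers. I'll advance and grip.

```bash
python3 -m handwheel '[0.0015,0.0009,0,0,0,-0.2, 0.0015,0.0009,0,0,0,-0.2, 0,0,0.024,0,0,0, 0,0,0.024,0,0,0, 0,0,0.0245,0,0,0, 0,0,0,0,0,0, 0,0,0,0,0,0]'
python3 -c "
from g import *
stat()"
python3 -m handwheel '[0,0,0,0,0,0, 0,0,0,0,0,0, 0,0,0,0,0,0, 0,0,0,0,0,0, 0,0,0,0,0,0, 0,0,0,0,0,0]' 1 30
python3 - <<'E'
from g import *
stat();rows(goal(-50,.036),goal(30,.036),12)
E
```

```text
t: 4.0
tool_pos: [0.5503, 0.0764, 0.1364]
tool_rot: [-1.868, -1.575, -0.877]
contact_force: [-0.1, -0.6, 0.3]
opening: 0.0467
t 4.0 tilt -49.97852063062742 n-tilt -0.02458281638413593 ylvl 0.29017766243959175 pos r,t,n 0.038265931231093966 0.004905238737180607 0.0021339062237682263 F [-0.1 -0.6  0.3] tq [-0.32  0.05  0.02] op 0.04670167271007822 q [-0.4   0.03  1.98  0.85  1.44 -0.48]
t: 4.6
tool_pos: [0.5486, 0.0754, 0.1368]
tool_rot: [-1.866, -1.573, -0.874]
contact_force: [-10.0, -2.9, 7.1]
opening: 0.0234
t 4.6 tilt -50.055382848180066 n-tilt 0.18689593963641693 ylvl 0.386219831282966 pos r,t,n 0.0394905647874846 0.0044434868759103624 0.0006999525236138636 F [-10.   -2.9   7.1] tq [0.13 0.98 1.03] op 0.023383133928058807 q [-0.4   0.03  1.98  0.85  1.45 -0.48]
12 row [0.0042 0.     0.0002] [ 0.   -6.67  0.  ]
 path z min 0.13114035394871543
```

```bash
python3 -m handwheel '[0,-0.0015,0,0,0,0, 0.0046,0,0.0008,0,-6.67,0, 0.0046,0,0.0008,0,-6.67,0, 0.0046,0,0.0008,0,-6.67,0, 0.0046,0,0.0008,0,-6.67,0, 0.0046,0,0.0008,0,-6.67,0, 0.0046,0,0.0008,0,-6.67,0,0,0,0,0,0,0]'
python3 -c "
from g import *
stat()"
```

```text
t: 5.4
tool_pos: [0.5531, 0.1011, 0.1476]
tool_rot: [-2.318, -1.953, -0.204]
contact_force: [-2.3, -5.7, 2.9]
opening: 0.023
t 5.4 tilt -9.732867098743796 n-tilt -0.33222429093136735 ylvl 0.3877272064218027 pos r,t,n 0.039253486258109684 0.005359082410590788 0.0005681228930267421 F [-2.3 -5.7  2.9] tq [-1.19  0.61 -0.1 ] op 0.023036617014140448 q [-0.04 -0.07  1.88  0.17  1.3   0.09]
```

Forces are low, so I'll continue the swing, then release and back out radially.

```bash
python3 -m handwheel '[0.0046,0,0.0008,0,-6.67,0, 0.0046,0,0.0008,0,-6.67,0, 0.0046,0,0.0008,0,-6.67,0, 0.0046,0,0.0008,0,-6.67,0, 0.0046,0,0.0008,0,-6.67,0, 0.0046,0,0.0008,0,-6.67,0,0,0,0,0,0,0,0,0,0,0,0,0]'
python3 - <<'E'
from g import *
stat()
a,d,T=snap("scene");cv2.imwrite("pics/c2a.png",a[145:210,280:340,::-1])
E
python3 -m handwheel '[0,0,0,0,0,0, 0,0,0,0,0,0, 0,0,0,0,0,0, 0,0,0,0,0,0, 0,0,-0.025,0,0,0, 0,0,-0.025,0,0,0, 0,0,-0.025,0,0,0]' 0.45 30
python3 -m handwheel '[0,0,0,0,0,0,0,0,0,0,0,0,0,0,0,0,0,0,0,0,0,0,0,0,0,0,0,0,0,0,0,0,0,0,0,0,0,0,0,0,0,0,0,0,0,0,0,0,0,0,0,0,0,0,0,0,0,0,0,0,0,0,0,0,0,0,0,0,0,0,0,0,0,0,0,0,0,0,0,0,0,0,0,0,0,0,0,0,0,0]'
python3 - <<'E'
from g import *
stat()
import time
a,d,T=snap("scene");c1=a[145:210,280:340,::-1];cv2.imwrite("pics/c2b.png",c1)
r=lambda x:cv2.resize(x,(390,422),interpolation=cv2.INTER_CUBIC)
cv2.imwrite("pics/c2.png",np.hstack([r(cv2.imread("pics/c2a.png")),r(c1)]))
E
```

```text
t: 6.2
tool_pos: [0.5578, 0.1272, 0.1388]
tool_rot: [2.108, 1.766, -0.558]
contact_force: [-1.2, 2.0, 2.1]
opening: 0.0236
t 6.2 tilt 29.86935035517376 n-tilt -0.2808598135157819 ylvl 0.1744943997124922 pos r,t,n 0.039222760244356274 0.006554330837698645 0.0005329122782309191 F [-1.2  2.   2.1] tq [ 0.32  0.26 -0.06] op 0.02364873672396228 q [ 0.31  0.19  1.69 -0.46  1.53  0.57]
t: 6.95
tool_pos: [0.5635, 0.1641, 0.204]
tool_rot: [2.106, 1.764, -0.56]
contact_force: [-0.2, 0.7, 0.2]
opening: 0.0469
t: 8.45
tool_pos: [0.5637, 0.1639, 0.2035]
tool_rot: [2.105, 1.764, -0.56]
contact_force: [-0.1, -0.2, -0.6]
opening: 0.0471
t 8.45 tilt 30.03759381782873 n-tilt -0.3641627804136932 ylvl 0.19626410273787326 pos r,t,n 0.11387160538503051 0.006211149623058392 -0.00019462189323133866 F [-0.1 -0.2 -0.6] tq [ 0.26 -0.12 -0.03] op 0.047050594236865466 q [ 0.36  0.18  1.59 -0.45  1.65  0.57]
```

View pics/c2.png

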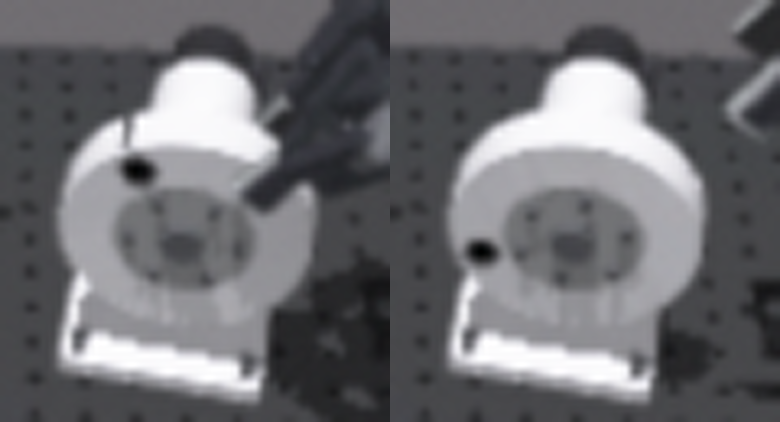

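The left crop shows the hole near the top at (137,170), held; the right crop shows it back at (482,250) after release, lower left, so the wheel rolled back. I'll measure the hole angle by code and check that the wheel is at rest.

```bash
cat > hole.py <<'E'
from g import *
T=w2c("scene")
def hole(im,show=True):
    f,cx,cy=K("scene");Ti=np.linalg.inv(T);o=Ti[:3,3]
    g=im[145:210,280:340].astype(float).mean(2);k=6
    G=cv2.resize(g,None,fx=k,fy=k,interpolation=cv2.INTER_CUBIC)
    vv,uu=np.mgrid[0:G.shape[0],0:G.shape[1]];U=280+(uu+.5)/k-.5;V=145+(vv+.5)/k-.5
    D=np.stack([(U-cx)/f,(V-cy)/f,np.ones_like(U)],-1)@T[:3,:3]
    F=Cw+.012*n;t=((F-o)@n)/(D@n);P=o+D*t[...,None]-F
    a=P@s;b=P@Z;r=np.hypot(a,b);m=(r>.036)&(r<.056)
    w=np.where(m,np.clip(100-G,0,None),0)
    nl,lab,st,_=cv2.connectedComponentsWithStats((w>0).astype(np.uint8))
    best=max(range(1,nl),key=lambda i:w[lab==i].sum());w=w*(lab==best)
    A,B=(a*w).sum()/w.sum(),(b*w).sum()/w.sum()
    return np.degrees(np.arctan2(A,B)),np.hypot(A,B),w.sum(),nl-1
def look():
    im,d,_=snap("scene");return hole(im)
E
python3 - <<'E'
from hole import *
z=np.load("last_scene.npz")["im"];print(hole(z))
for f in("c2a",):
    im=np.zeros((384,512,3),np.uint8)+255;im[145:210,280:340]=cv2.imread(f"pics/{f}.png");print(f,hole(im))
print(look(),ctrl.get_obs()["t"])
E
python3 -m handwheel '[0,0,0,0,0,0,0,0,0,0,0,0,0,0,0,0,0,0,0,0,0,0,0,0,0,0,0,0,0,0]'
python3 -c "
from hole import *
print(look())
rows(now(),goal(50,.11),4)"
```

```text
(np.float64(-114.07439605506416), np.float64(0.046045994840690115), np.float64(27595.687310668174), 1)
c2a (np.float64(-34.58575240367301), np.float64(0.04593975881968316), np.float64(33407.97721040502), 2)
(np.float64(-114.14815749115319), np.float64(0.04625596255207427), np.float64(27875.29181911535), 1) 8.55
t: 9.05
tool_pos: [0.5636, 0.1639, 0.2035]
tool_rot: [2.105, 1.764, -0.56]
contact_force: [-0.6, 0.6, -0.6]
opening: 0.0469
(np.float64(-114.45889429588175), np.float64(0.04624837315263559), np.float64(27211.79687688287), 1)
4 row [0.0082 0.     0.0016] [ 0.09 -4.99 -0.01]
 path z min 0.17870663706551937
```

Stop 1 puts the hole at about -114.3° (radius 46 mm, as it should be), and it is at rest. Now I'll grip at +50° and swing the other way.

```bash
python3 -m handwheel '[0.0082,0,0.0016,0,-5,0, 0.0082,0,0.0016,0,-5,0, 0.0082,0,0.0016,0,-5,0, 0.0082,0,0.0016,0,-5,0, 0,0,0,0,0,0]'
python3 -c "
from g import *
stat();rows(now(),goal(50,.039),3)"
```

```text
t: 9.6
tool_pos: [0.5662, 0.1864, 0.1746]
tool_rot: [1.864, 1.568, -0.875]
contact_force: [-1.4, -1.2, -0.7]
opening: 0.0467
t 9.6 tilt 50.24314148430296 n-tilt -0.2263218100650895 ylvl 0.3143548813506198 pos r,t,n 0.10791575823210982 0.003182577518736621 -0.001638942256206617 F [-1.4 -1.2 -0.7] tq [ 0.39 -0.03 -0.01] op 0.04668495746982319 q [ 0.48  0.4   1.48 -0.68  1.82  0.67]
3 row [-0.0011  0.0005  0.023 ] [0.08 0.08 0.07]
 path z min 0.13306871677777504
```

```bash
python3 -m handwheel '[-0.0011,0.0005,0.023,0,0,0, -0.0011,0.0005,0.023,0,0,0, -0.0011,0.0005,0.023,0,0,0, 0,0,0,0,0,0]'
python3 -m handwheel '[0,0,0,0,0,0, 0,0,0,0,0,0, 0,0,0,0,0,0, 0,0,0,0,0,0, 0,0,0,0,0,0, 0,0,0,0,0,0]' 1 30
python3 -c "
from g import *
stat()"
```

```text
t: 10.0
tool_pos: [0.5584, 0.1289, 0.1355]
tool_rot: [1.871, 1.564, -0.872]
contact_force: [-0.5, 0.4, 0.2]
opening: 0.0472
t: 10.6
tool_pos: [0.5587, 0.132, 0.1382]
tool_rot: [1.87, 1.564, -0.87]
contact_force: [-6.1, -0.0, 2.2]
opening: 0.0235
t 10.6 tilt 50.08196903200001 n-tilt -0.2075415525446705 ylvl 0.09469559479682832 pos r,t,n 0.042427320577977476 -0.003834641934406041 0.0005904588816232834 F [-6.1 -0.   2.2] tq [-0.01  0.67 -0.65] op 0.023546458899979715 q [ 0.41  0.37  1.59 -0.7   1.72  0.68]
```

```bash
python3 -m handwheel '[-0.0049,-0.001,0.0007,0,6.67,0, -0.0049,0,0.0007,0,6.67,0, -0.0049,0,0.0007,0,6.67,0, -0.0049,0,0.0007,0,6.67,0, -0.0049,0,0.0007,0,6.67,0, -0.0049,0,0.0007,0,6.67,0, -0.0049,0,0.0007,0,6.67,0, 0,0,0,0,0,0]'
python3 -c "
from g import *
stat()"
```

```text
t: 11.4
tool_pos: [0.5529, 0.1001, 0.1497]
tool_rot: [2.379, 1.99, -0.059]
contact_force: [1.2, 5.6, -5.0]
opening: 0.0233
t 11.4 tilt 3.1309303810580387 n-tilt -0.3194070107782265 ylvl 0.013060952572553351 pos r,t,n 0.04146963714585375 -0.004583260139459296 0.0005528117953952296 F [ 1.2  5.6 -5. ] tq [ 1.15 -0.06  0.07] op 0.023274620068322684 q [ 0.07 -0.02  1.83 -0.06  1.34  0.26]
```

```bash
python3 -m handwheel '[-0.0049,0,0.0007,0,6.67,0, -0.0049,0,0.0007,0,6.67,0, -0.0049,0,0.0007,0,6.67,0, -0.0049,0,0.0007,0,6.67,0, -0.0049,0,0.0007,0,6.67,0, -0.0049,0,0.0007,0,6.67,0, -0.0049,0,0.0007,0,6.67,0, -0.0049,0,0.0007,0,6.67,0, 0,0,0,0,0,0, 0,0,0,0,0,0]'
python3 - <<'E'
from hole import *
stat();print(look())
E
python3 -m handwheel '[0,0,0,0,0,0, 0,0,0,0,0,0, 0,0,0,0,0,0, 0,0,0,0,0,0, 0,0,-0.025,0,0,0, 0,0,-0.025,0,0,0, 0,0,-0.025,0,0,0]' 0.45 30
python3 -m handwheel '[0,0,0,0,0,0,0,0,0,0,0,0,0,0,0,0,0,0,0,0,0,0,0,0,0,0,0,0,0,0,0,0,0,0,0,0,0,0,0,0,0,0,0,0,0,0,0,0,0,0,0,0,0,0,0,0,0,0,0,0,0,0,0,0,0,0,0,0,0,0,0,0,0,0,0,0,0,0,0,0,0,0,0,0,0,0,0,0,0,0]'
python3 - <<'E'
from hole import *
stat();print(look())
E
python3 -m handwheel '[0,0,0,0,0,0,0,0,0,0,0,0,0,0,0,0,0,0,0,0,0,0,0,0,0,0,0,0,0,0,0,0,0,0,0,0]'
python3 - <<'E'
from hole import *
print(look());cv2.imwrite("pics/c3.png",cv2.resize(np.load("last_scene.npz")["im"][145:210,280:340,::-1],(390,422),interpolation=cv2.INTER_CUBIC))
E
```

```text
t: 12.4
tool_pos: [0.5471, 0.068, 0.1302]
tool_rot: [-1.869, -1.574, -0.869]
contact_force: [1.8, 4.5, -6.1]
opening: 0.0232
t 12.4 tilt -49.78959156126246 n-tilt 0.20923869656988234 ylvl 0.3549041992979507 pos r,t,n 0.04101733671304607 -0.005636417727126357 0.0005190598471469469 F [ 1.8  4.5 -6.1] tq [-0.64  0.03 -0.28] op 0.02322239129909648 q [-0.41  0.04  1.98  0.84  1.45 -0.5 ]
(np.float64(144.8099954203202), np.float64(0.045648505574400824), np.float64(30603.5504845414), 2)
t: 13.15
tool_pos: [0.537, 0.0101, 0.1802]
tool_rot: [-1.869, -1.573, -0.876]
contact_force: [0.6, -0.6, 0.2]
opening: 0.047
t: 14.65
tool_pos: [0.5373, 0.0107, 0.1795]
tool_rot: [-1.869, -1.572, -0.877]
contact_force: [-0.2, -0.2, 0.0]
opening: 0.047
t 14.65 tilt -50.01186314555646 n-tilt -0.0500104144293046 ylvl 0.19176858216815224 pos r,t,n 0.11728429256282269 -0.005040104728135336 0.0009636985895666294 F [-0.2 -0.2  0. ] tq [-0.36  0.08  0.04] op 0.04699118123449941 q [-0.52 -0.01  1.94  0.81  1.58 -0.5 ]
(np.float64(179.8939653831817), np.float64(0.04524697945623591), np.float64(31120.149804606193), 1)
t: 15.3
tool_pos: [0.5372, 0.0107, 0.1795]
tool_rot: [-1.869, -1.572, -0.877]
contact_force: [-0.2, 0.5, 0.1]
opening: 0.0472
(np.float64(179.89737060314732), np.float64(0.04521834819607613), np.float64(31275.05870777515), 1)
```

View pics/c3.png

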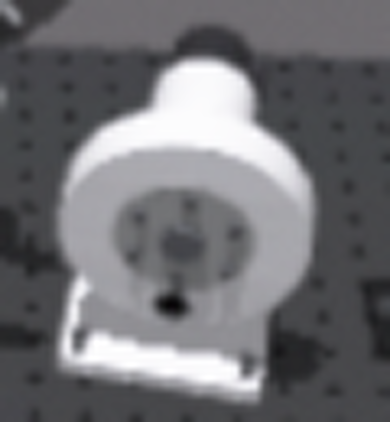

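Stop 2 puts the hole at ±180° (crop (171,303), straight down), and it is at rest. The midpoint is (-114.3-180.1)/2 = -147.2°, so the limit is about 33° each side. From here the wheel must turn +32.9°, i.e. tilt -50° to about -17°. I'll re-grip.

```bash
python3 -m handwheel '[0.0015,0,0.025,0,0,0, 0.0015,0,0.025,0,0,0, 0.001,0,0.026,0,0,0, 0,0,0,0,0,0, 0,0,0,0,0,0]'
python3 -m handwheel '[0,0,0,0,0,0, 0,0,0,0,0,0, 0,0,0,0,0,0, 0,0,0,0,0,0, 0,0,0,0,0,0, 0,0,0,0,0,0]' 1 30
python3 -c "
from hole import *
stat();print(look())"
```

```text
t: 15.85
tool_pos: [0.5479, 0.0708, 0.1337]
tool_rot: [-1.868, -1.572, -0.876]
contact_force: [-0.1, -0.7, 1.2]
opening: 0.0466
t: 16.45
tool_pos: [0.5477, 0.0697, 0.1349]
tool_rot: [-1.868, -1.573, -0.876]
contact_force: [-5.4, -2.3, 4.5]
opening: 0.0232
t 16.45 tilt -50.02400474881774 n-tilt 0.015926288116712223 ylvl 0.25468655827224307 pos r,t,n 0.04275633934853651 -0.0007283186620369037 0.0007452096418710479 F [-5.4 -2.3  4.5] tq [-0.15  0.6   0.51] op 0.023154211634832424 q [-0.41  0.04  1.98  0.85  1.45 -0.49]
(np.float64(179.91704114159333), np.float64(0.04522243191931399), np.float64(31103.76326269305), 2)
```

```bash
python3 -m handwheel '[0.0049,-0.0007,0.0002,0,-6.58,0, 0.0049,0,0.0002,0,-6.58,0, 0.0049,0,0.0002,0,-6.58,0, 0.0049,0,0.0002,0,-6.58,0, 0.0049,0,0.0002,0,-6.58,0, 0,0,0,0,0,0, 0,0,0,0,0,0, 0,0,0,0,0,0]'
python3 -c "
from hole import *
stat();print(look());print(look())
im=np.load('last_scene.npz')['im'];cv2.imwrite('pics/c4.png',cv2.resize(im[135:225,265:355,::-1],(450,450),interpolation=cv2.INTER_CUBIC))"
```

```text
t: 17.3
tool_pos: [0.5512, 0.0899, 0.1488]
tool_rot: [-2.246, -1.884, -0.348]
contact_force: [-3.8, -0.4, 6.5]
opening: 0.0235
t 17.3 tilt -17.325755213255544 n-tilt -0.2651113502737664 ylvl 0.13308232364810452 pos r,t,n 0.04266858310880012 5.658646567817456e-05 0.0006428592876611255 F [-3.8 -0.4  6.5] tq [0.05 0.58 0.16] op 0.02352286596491208 q [-0.12 -0.08  1.91  0.31  1.31 -0.03]
(np.float64(-146.73641158146245), np.float64(0.045626565360793604), np.float64(31450.340927561374), 2)
(np.float64(-147.0430449334187), np.float64(0.04587443871481327), np.float64(29935.65926777867), 2)
```

View pics/c4.png

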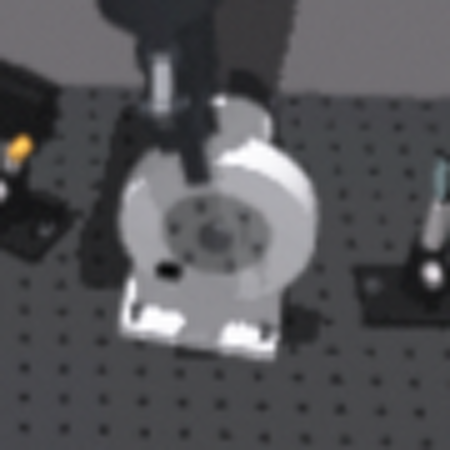

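The picture shows the wheel still gripped at its upper left rim and the hole at (168,270), measured at -146.9° against a target of -147.2°. The tool turned 32.7°, which agrees, and contact is light. Handing in.

```bash
python3 -c "
from station import ctrl
print(ctrl.finish_job())"
```

```text
the job is handed in; nothing more can be done
None
```

I found the wheel's heavy side and handed the job in, with the gripper still holding the rim and the heavy side straight down to within about 1–2° by my estimate.

- **First swing:** I turned the wheel 80° one way and let go. It rolled back and stopped with the sight hole at -114.3° (angles from the top, seen around the axle).
- **Second swing:** I turned it about 100° the other way and let go. It rolled back and stopped with the hole at 180°. So the bearing stops it about 33° short on each side, and the heavy side is down when the hole is at -147.2°, the midpoint.
- **Final hold:** I gripped the rim again and turned it to that midpoint. The last two looks put the hole at -146.7° and -147.0°. The arm's own reading of the turn was 32.7°, against the 32.9° I wanted.
- **Condition at the end:** the grip was set to 30 N, the external force on the tool was about 7–8 N, and the time was about 17.4 s of the 72 s allowed. I saw no sign of anything else being touched. The mirror and lens stands near the wheel look undisturbed in the last picture, but I didn't check every other object again.
- **Small disagreement:** the hole's measured distance from the axle came out between 45.2 and 46.3 mm instead of 46 mm, which is why I put the angle error at about 1°. The second swing also read 100.9° in the image against 99.9° from the arm.

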